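# Fold down the one latch lever left standing on the transport case

## Robot

A 6-joint arm with a two-finger parallel gripper is mounted at the origin on the work surface. World frame = base frame: x ahead of the robot, y to its left, z up, the work surface at z = 0. Lengths are in m, angles in rad, forces in N, time in s.
With the tool pointing down it reaches from about 0.4 to 0.825 m from the base axis. Payload 7 kg.
Tool frame: the origin (TCP) lies midway between the tips of the shut fingers; the grasp point (between the pads) lies 19 mm behind it; z points along the fingers, y is the line along which they close (so a half turn about z gives the same grasp; the last joint's range is limited). The gripper opens to 88 mm and grips with 3 to 60 N. Pads are 19 mm wide; open, the fingers measure 130 mm over their backs; the gripper's body (78 mm by 193 mm) begins 47 mm behind the grasp point.
Start: joints at [-1.047, 0.359, 0.012, 0, -1.224, -0.288], TCP at [0.158, -0.656, 0.227] pointing down, gripper open.
Joint ranges: [-3.07, 3.07], [-1.43, 2.12], [-1.02, 1.25], [-3.03, 1.67], [-3.05, -0], [-3.03, 3.03]. Speed limits (rad/s): [2.39, 2.39, 3.01, 3.14, 3.14, 3.14].

## Interface

Orientations are given as [roll, pitch, yaw] about the fixed x, y, z axes, in that order (R = Rz(yaw) Ry(pitch) Rx(roll)).
In Python, from station import get_state, grab_frame, calibration, job_done, boxes_of, regions_of, spot_point gives the robot as it stands. The module is installed in compiled form; this text tells all that it offers.
- The arm moves only by the tool arm_command, never from a script. Its argument "commands" is a list of rows, each an object of numbers: "tx", "ty", "tz": the shift along the tool's x, y, z each as a share of 25 cm, from -1 to 1; "twist": the turn about the tool's z as a share of 180 degrees, from -1 to 1. A call has exactly 8 rows; each row is the pose to reach, as a shift and turn from the pose commanded when the call began, along the tool's axes at that moment, turning the shorter way round; what a row does not reach only later rows make up. A row lasts 1/12 s, in which the tool goes at most 41.7 mm and 7.16 degrees, less where a joint would pass 70% of its speed; a pose out of reach is approached as far as the arm can. A call with a number of a shift or a turn outside -1 to 1 is refused whole. A call with a gripper value outside its range is refused whole. "claw" is the opening, from 0 (shut) to 1 (fully open), set as the call begins (left out, the last holds). The fingers move at their own pace and stop on an object; "grip_force" is the grip in N (left out, the last holds). Time passes only in rows, so rows that repeat a pose let the fingers close, or fill a call up. It gives the time, the measured TCP pose, the force, the opening and the grip force at its end, in the units of the state.
- get_state(): the state, without advancing time (a new reading comes with each control period).
- grab_frame(name): name is "scene" or "top"; returns the picture (400x640x3 uint8, red, green, blue); there is no depth.
- calibration(name): a dict with "camera_matrix" (3x3 intrinsics, pixels), "extrinsics" (4x4, takes a point from camera to world coordinates). Camera axes: x right, y down, z forward; pixel columns grow to the right and rows downward; lengths in m; the calibration is good to about 2 mm. A picture is of the moment at which its call begins. calibration takes no time and is no camera call.
- job_done(): hands the job in; it is judged then, once.
Trained networks look in the newest picture that a camera, given by its name, has taken for a name from the list of things; names that differ only in an ending like _2 or _b are one class to them, and where a whole thing is asked for, a point or a joint stands for the part that bears it (a point fixed in the world has none). Each returns a list of dicts, best first, with "score" (0 to 1); they miss things now and then, are a little off and sometimes report something else, mostly with a low value. They report only what shows in the picture. A call takes as long as a camera call.
- boxes_of(query, camera): "rect" ([left, top, right, bottom] in pixels, round what is visible of it).
- regions_of(query, camera): "region" (400x640 bool, what is visible of it) and "rect" ([left, top, right, bottom] in pixels, round what is visible of it).
- spot_point(query, camera): "uv" ([column, row] in pixels: a listed point, or the origin of a listed thing).
The state is a dict: "t": time; "q": joint angles; "qd": joint speeds; "joint_efforts": joint torques, N m; "eef_pos": TCP position; "ee_rot": TCP orientation; "force": force on the tool from outside, world axes, zero at the start; "moment": the same for the moment, N m; "width": finger opening in m; "gripper_force": force on a finger pad.
Only numpy, scipy, OpenCV 4.12 (cv2) and the standard library are available. Lean on these libraries where they do the work, as an engineer would, in place of code of your own. Each camera call takes 0.05 s, during which the arm holds its last target. There are 200 camera calls.

## Task

One of the three latches on top of the aluminium case has been left with its lever standing up. With the fingertips, gently push that lever over until it lies flat like the other two, then move clear. Do not touch the other two latches, and leave the sockets, the can and the screwdriver undisturbed.

Things in the scene. Friction and masses are not known exactly. Their poses are not given: they have to be found in the camera images.
- case: the aluminium transport case with black corners and a black top panel, fixed to the bench: 300 mm (x) x 460 mm (y), 120 mm high. Origin: centre of its underside on the bench; z up; its front edge is at its -x side. The line of latches lies 75 mm from its centre towards -x, 130 mm apart in y, axes parallel to the case's; which latch is at which place varies
- latch1: the latch whose lever stands up: a steel draw latch on the case's top panel, like the other two. Origin on the panel (120 mm above the bench), 8 mm below the middle of its hinge axis; z up, x level and away from the case's front edge, y along the hinge. Base plate 60 x 50 x 3 mm, x = -12 to 48 mm; a keeper bar 8 mm high, 44 mm wide at x = -40 to -52 mm.
- latch2: a closed latch (lever flat), not to be touched: a steel draw latch on the case's top panel, like the other two. Origin on the panel (120 mm above the bench), 8 mm below the middle of its hinge axis; z up, x level and away from the case's front edge, y along the hinge. Same sizes as latch1.
- latch3: a closed latch (lever flat), not to be touched: a steel draw latch on the case's top panel, like the other two. Origin on the panel (120 mm above the bench), 8 mm below the middle of its hinge axis; z up, x level and away from the case's front edge, y along the hinge. Same sizes as latch1.
- lever1 (a joint): angle of latch1's lever, a plate 36 mm wide, 4 mm thick, its free edge 45 mm from the hinge axis. 0 = flat against its stop, towards the latch's +x, upper face 10 mm above the panel; it grows as the free edge rises (1.57 upright). Starts at 0.75 to 1.25; pushed over from the keeper bar's side. Stiff hinge (about 1 N at the free edge), stays where left. Below 0.15 it counts as flat
- lever2 (a joint): angle of the lever of latch2: 0 = folded flat against its stop, towards the latch's +x; it grows as the free edge rises (1.57 = straight up). Starts at 0.
- lever3 (a joint): angle of the lever of latch3: 0 = folded flat against its stop, towards the latch's +x; it grows as the free edge rises (1.57 = straight up). Starts at 0.
- socket_small_mid (a point): centre of a small loose steel socket (ring), 24 mm across, 32 mm high, standing on the case's top panel behind the line of latches, between two of them; leave it
- socket_big_mid (a point): centre of a larger loose steel socket (ring), 34 mm across, 42 mm high, standing on the case's top panel farther back; leave it
- spray_can_mid (a point): centre of a loose metal can, 52 mm across, 160 mm high, standing on the bench beside the case; leave it
- screwdriver_mid (a point): a point in a loose screwdriver about 200 mm long lying on the bench at the other side of the case; leave it

How it is judged:
By the outcome, as a careful person would: the job done as asked, in the order asked, and still so for the second after the job is handed in, with the robot touching nothing.
It also fails if it takes over 35 s, if anything falls off the work surface, if the arm or the gripper's body presses on something with over 40 N, if the wrist force passes 120 N, or if a joint passes its speed limit or range.

## Working session

There is one attempt and no reset: what is moved stays moved. The work goes in short steps, Python scripts to look and compute and a tool call to move; the robot and the scene stay as the last step left them, time stands still between calls to the robot, and variables do not carry over. Pictures are saved under pics/ and viewed, at most 10 in all, crops included, and the job is handed in when it is done.

Besides the shell and the picture viewer there is one more tool, called after "Call:" as name([rows], argument=value, ...), one row to a line, values as JSON. arm_command: Moves the arm, as the interface text tells. Shift numbers are shares of 25 cm and turn numbers shares of 180 degrees, none past 1 either way. Its arguments: {"type":"object","properties":{"commands":{"type":"array"},"claw":{"type":"number"},"grip_force":{"type":"number"}},"required":["commands"]}

```bash
mkdir -p pics
cat > h.py <<'E'
import numpy as np,cv2
from station import *
def ray(uv,cam,z):
    c=calibration(cam);K=np.array(c["camera_matrix"]);T=np.array(c["extrinsics"])
    d=T[:3,:3]@np.linalg.inv(K)@[uv[0],uv[1],1];o=T[:3,3]
    return o+d*(z-o[2])/d[2]
def proj(p,cam):
    c=calibration(cam);K=np.array(c["camera_matrix"]);T=np.array(c["extrinsics"])
    q=K@(T[:3,:3].T@(np.array(p)-T[:3,3]));return q[:2]/q[2]
E
python3 - <<'E'
from h import *
for c in("top","scene"):
    cv2.imwrite(f"pics/{c}0.png",grab_frame(c)[:,:,::-1])
    print(c,np.round(calibration(c)["extrinsics"],3).tolist())
    for n,z in(("latch1",.12),("latch2",.12),("latch3",.12),("case",0),("socket_small_mid",.136),("socket_big_mid",.141),("spray_can_mid",.08)):
        for r in spot_point(n,c)[:2]: print(n,round(r["score"],2),np.round(r["uv"]),np.round(ray(r["uv"],c,z),3))
s=get_state();print(s["t"],s["eef_pos"],s["ee_rot"])
E
```

```text
top [[-0.016, -0.99, 0.142, 0.496], [-1.0, 0.013, -0.022, 0.049], [0.02, -0.143, -0.99, 1.067], [0.0, 0.0, 0.0, 1.0]]
latch1 0.96 [306. 217.] [0.581 0.051 0.12 ]
latch1 0.66 [359. 228.] [ 0.555 -0.072  0.12 ]
latch2 0.96 [306. 217.] [0.581 0.051 0.12 ]
latch2 0.66 [359. 228.] [ 0.555 -0.072  0.12 ]
latch3 0.96 [306. 217.] [0.581 0.051 0.12 ]
latch3 0.66 [359. 228.] [ 0.555 -0.072  0.12 ]
case 0.74 [355. 201.] [ 0.633 -0.08   0.   ]
socket_small_mid 0.68 [338. 182.] [ 0.658 -0.025  0.136]
socket_small_mid 0.68 [238. 159.] [0.715 0.204 0.136]
socket_big_mid 0.73 [479. 215.] [ 0.578 -0.344  0.141]
socket_big_mid 0.63 [398. 176.] [ 0.671 -0.162  0.141]
spray_can_mid 0.83 [239. 159.] [0.729 0.211 0.08 ]
scene [[-0.831, 0.423, -0.362, 0.917], [0.556, 0.651, -0.517, 0.476], [0.017, -0.631, -0.776, 0.766], [0.0, 0.0, 0.0, 1.0]]
latch1 0.95 [331. 195.] [0.588 0.048 0.12 ]
latch1 0.87 [312. 157.] [ 0.557 -0.079  0.12 ]
latch2 0.95 [331. 195.] [0.588 0.048 0.12 ]
latch2 0.87 [312. 157.] [ 0.557 -0.079  0.12 ]
latch3 0.95 [331. 195.] [0.588 0.048 0.12 ]
latch3 0.87 [312. 157.] [ 0.557 -0.079  0.12 ]
case 0.84 [288. 199.] [ 0.63  -0.083  0.   ]
socket_small_mid 0.43 [286. 183.] [ 0.661 -0.027  0.136]
socket_big_mid 0.67 [257. 147.] [ 0.662 -0.163  0.141]
spray_can_mid 0.65 [318. 293.] [0.733 0.212 0.08 ]
0.8 [ 0.157665   -0.65629534  0.22657534] [-3.14158357e+00  9.40429125e-06 -2.90580761e+00]
```

View pics/top0.png

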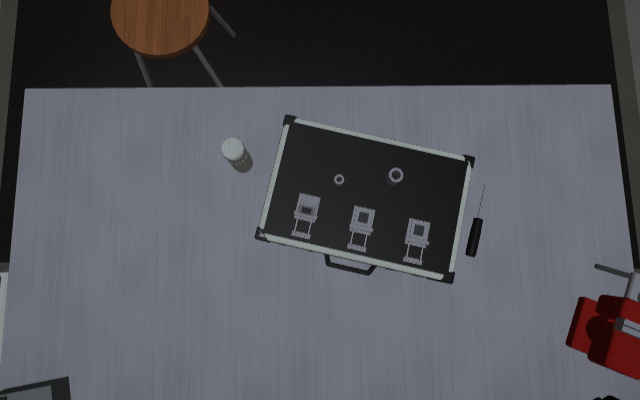

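View pics/scene0.png

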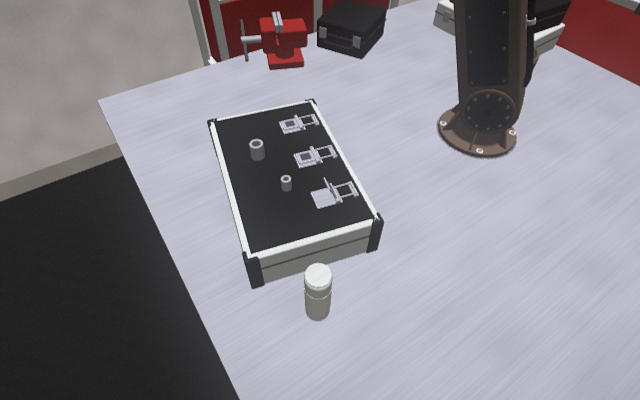

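The standing lever is on the leftmost latch in the top view (306,217), which is at (331,195) in the scene view. The other two latches are flat. I'll refine the case pose and work out the moves in the tool axes.

Run:
```python
from h import *
for c in("top","scene"):
    grab_frame(c)
    m=regions_of("case",c)[0]["region"].astype(np.uint8)
    k=max(cv2.findContours(m,0,2)[0],key=cv2.contourArea)[:,0]
    P=np.array([ray(p,c,.12)[:2] for p in k],np.float32)
    print(c,cv2.minAreaRect(P*1000))
    print([(np.round(r["score"],2),np.round(ray(r["uv"],c,.12),3)) for r in spot_point("latch1",c)])
s=get_state();y=s["ee_rot"][2];print(s["ee_rot"],s["q"])
```

```text
top ((613.251220703125, -88.43557739257812), (461.2092590332031, 327.07464599609375), 76.2453384399414)
[(np.float64(0.96), array([0.579, 0.055, 0.12 ])), (np.float64(0.67), array([ 0.523, -0.206,  0.12 ])), (np.float64(0.56), array([ 0.554, -0.076,  0.12 ]))]
scene ((632.3365478515625, -64.41778564453125), (522.8074951171875, 306.80609130859375), 76.20487213134766)
[(np.float64(0.78), array([0.584, 0.05 , 0.12 ])), (np.float64(0.77), array([ 0.559, -0.079,  0.12 ])), (np.float64(0.76), array([ 0.522, -0.209,  0.12 ]))]
[-3.14155919e+00 -1.13459497e-05 -2.90580617e+00] [-1.04689420e+00  3.58571592e-01  1.18859284e-02  2.16770441e-05
 -1.22408180e+00 -2.88123017e-01]
```

Call:
arm_command([
  {"tx": -0.1,"ty": 0.1},
  {"tx": -0.2,"ty": 0.2},
  {"tx": -0.3,"ty": 0.3},
  {"tx": -0.4,"ty": 0.42},
  {"tx": -0.5,"ty": 0.54},
  {"tx": -0.6,"ty": 0.64},
  {"tx": -0.7,"ty": 0.74},
  {"tx": -0.745,"ty": 0.8},
], claw=0)

```text
invalid input
```

Call:
arm_command([
  {"tx": -0.1,"ty": 0.1},
  {"tx": -0.2,"ty": 0.2},
  {"tx": -0.3,"ty": 0.3},
  {"tx": -0.4,"ty": 0.42},
  {"tx": -0.5,"ty": 0.54},
  {"tx": -0.6,"ty": 0.64},
  {"tx": -0.7,"ty": 0.74},
  {"tx": -0.745,"ty": 0.8},
])

```text
invalid input
```

Call:
arm_command([
  {"tx": -0.1,"ty": 0.1,"twist": 0.02},
  {"tx": -0.2,"ty": 0.2,"twist": 0.04},
  {"tx": -0.3,"ty": 0.3,"twist": 0.07},
  {"tx": -0.4,"ty": 0.42,"twist": 0.09},
  {"tx": -0.5,"ty": 0.54,"twist": 0.12},
  {"tx": -0.6,"ty": 0.64,"twist": 0.14},
  {"tx": -0.7,"ty": 0.74,"twist": 0.149},
  {"tx": -0.745,"ty": 0.8,"twist": 0.149},
])

```text
invalid input
```

Call:
arm_command([
  {"tx": -0.1,"ty": 0.1,"tz": 0,"twist": 0},
  {"tx": -0.2,"ty": 0.2,"tz": 0,"twist": 0},
  {"tx": -0.3,"ty": 0.3,"tz": 0,"twist": 0},
  {"tx": -0.4,"ty": 0.42,"tz": 0,"twist": 0},
  {"tx": -0.5,"ty": 0.54,"tz": 0,"twist": 0},
  {"tx": -0.6,"ty": 0.64,"tz": 0,"twist": 0},
  {"tx": -0.7,"ty": 0.74,"tz": 0,"twist": 0},
  {"tx": -0.745,"ty": 0.8,"tz": 0,"twist": 0},
], claw=0)

```text
t: 1.77
eef_pos: [0.2934, -0.416, 0.227]
ee_rot: [-3.141, 0.001, -2.904]
force: [0.3, -0.4, 0.7]
width: 0.0398
gripper_force: 0.0
```

Call:
arm_command([
  {"tx": -0.1,"ty": 0.1,"tz": 0,"twist": 0},
  {"tx": -0.2,"ty": 0.2,"tz": 0,"twist": 0},
  {"tx": -0.3,"ty": 0.3,"tz": 0,"twist": 0},
  {"tx": -0.4,"ty": 0.42,"tz": 0,"twist": 0},
  {"tx": -0.5,"ty": 0.54,"tz": 0,"twist": 0},
  {"tx": -0.6,"ty": 0.64,"tz": 0,"twist": 0},
  {"tx": -0.7,"ty": 0.74,"tz": 0,"twist": 0},
  {"tx": -0.745,"ty": 0.8,"tz": 0,"twist": 0},
])

```text
t: 2.43
eef_pos: [0.4282, -0.1778, 0.227]
ee_rot: [-3.141, 0.002, -2.904]
force: [-0.3, -0.0, 0.2]
width: 0.0006
gripper_force: 0.0
```

Call:
arm_command([
  {"tx": -0.1,"ty": 0.1,"tz": 0,"twist": 0.02},
  {"tx": -0.2,"ty": 0.2,"tz": 0,"twist": 0.04},
  {"tx": -0.3,"ty": 0.3,"tz": 0,"twist": 0.07},
  {"tx": -0.4,"ty": 0.42,"tz": 0,"twist": 0.09},
  {"tx": -0.5,"ty": 0.54,"tz": 0,"twist": 0.12},
  {"tx": -0.6,"ty": 0.64,"tz": 0,"twist": 0.14},
  {"tx": -0.7,"ty": 0.74,"tz": 0,"twist": 0.149},
  {"tx": -0.745,"ty": 0.8,"tz": 0,"twist": 0.149},
])

```text
t: 3.1
eef_pos: [0.5626, 0.0606, 0.2264]
ee_rot: [3.141, 0.001, 2.909]
force: [0.1, -0.2, 0.5]
width: 0.0005
gripper_force: 0.0
```

Run:
```python
from h import *
a=cv2.resize(grab_frame("scene")[120:260,240:440,::-1],None,fx=4,fy=4,interpolation=2)[:560]
L=np.array([.583,.053,.12]);X=np.array([.973,-.232,0]);Y=np.array([.232,.973,0]);Z=np.array([0,0,1])
for x,y,z in((-.012,-.025,.003),(-.012,.025,.003),(.048,.025,.003),(.048,-.025,.003),(-.046,-.022,.008),(-.046,.022,.008)):
    u=(proj(L+x*X+y*Y+z*Z,"scene")-[240,120])*4;cv2.circle(a,tuple(int(v) for v in u),3,(0,0,255),-1)
cv2.imwrite("pics/s1.png",a);print(get_state()["eef_pos"])
```

```text
[0.56314856 0.06194989 0.22607022]
```

View pics/s1.png

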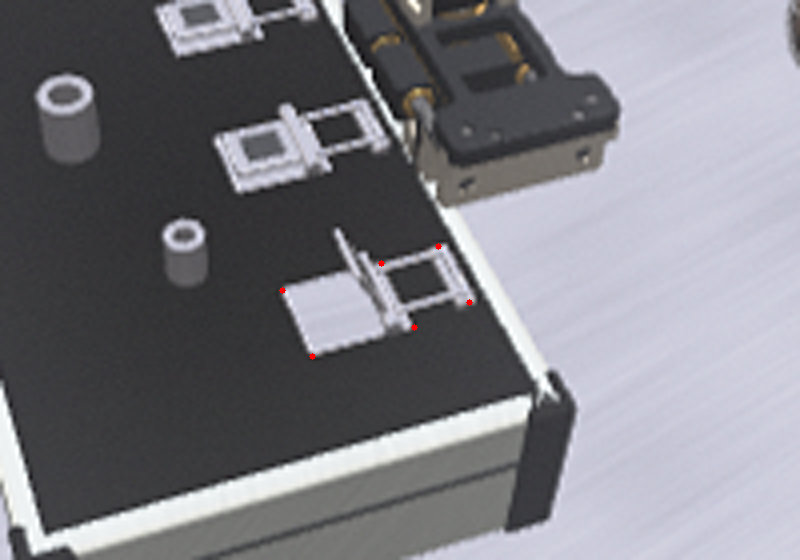

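Run:
```python
from h import *
s=get_state();p=s["eef_pos"];L=np.array([.583,.053,.12]);d=p-L
for z in(0,.066,.12):print((proj(p+[0,0,z],"scene")-[240,120])*4)
print(d@[.973,-.232,0],d@[.232,.973,0],d[2],s["ee_rot"][2],s["t"])
cv2.imwrite("pics/s2.png",grab_frame("scene")[:,:,::-1])
```

```text
[428.99166307 166.25843896]
[439.10029623  67.76249428]
[448.52401427 -24.05981207]
-0.02139182943767663 0.004102704519885556 0.10607021780094975 2.9115781552188165 3.15
```

View pics/s2.png

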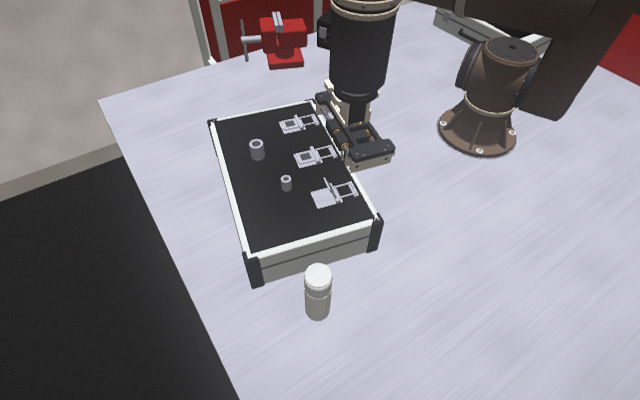

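The overlaid latch model matches the picture to within 1–2 mm. The lever stands at crop (350,255), and the fingertips are above the keeper side. I'll lower them there and then follow the lever's arc.

Call:
arm_command([
  {"tx": 0,"ty": -0.01,"tz": 0.05,"twist": 0},
  {"tx": 0,"ty": -0.016,"tz": 0.1,"twist": 0},
  {"tx": 0,"ty": -0.016,"tz": 0.15,"twist": 0},
  {"tx": 0,"ty": -0.016,"tz": 0.2,"twist": 0},
  {"tx": 0,"ty": -0.016,"tz": 0.24,"twist": 0},
  {"tx": 0,"ty": -0.016,"tz": 0.264,"twist": 0},
  {"tx": 0,"ty": -0.016,"tz": 0.264,"twist": 0},
  {"tx": 0,"ty": -0.016,"tz": 0.264,"twist": 0},
])

```text
t: 3.87
eef_pos: [0.5599, 0.0535, 0.1607]
ee_rot: [-3.141, -0.0, 2.909]
force: [0.3, -0.9, 0.8]
width: 0.0003
gripper_force: 0.0
```

Call:
arm_command([
  {"tx": -0.03,"ty": 0,"tz": 0,"twist": 0},
  {"tx": -0.055,"ty": 0,"tz": 0,"twist": 0},
  {"tx": -0.074,"ty": 0,"tz": 0.002,"twist": 0},
  {"tx": -0.092,"ty": 0,"tz": 0.008,"twist": 0},
  {"tx": -0.11,"ty": 0,"tz": 0.016,"twist": 0},
  {"tx": -0.124,"ty": 0,"tz": 0.025,"twist": 0},
  {"tx": -0.136,"ty": 0,"tz": 0.035,"twist": 0},
  {"tx": -0.136,"ty": 0,"tz": 0.035,"twist": 0},
])

```text
t: 4.53
eef_pos: [0.5933, 0.0457, 0.1511]
ee_rot: [-3.141, -0.001, 2.909]
force: [0.9, 0.2, -0.4]
width: 0.0005
gripper_force: 0.0
```

Call:
arm_command([
  {"tx": -0.01,"ty": 0,"tz": 0.012,"twist": 0},
  {"tx": -0.02,"ty": 0,"tz": 0.025,"twist": 0},
  {"tx": -0.027,"ty": 0,"tz": 0.036,"twist": 0},
  {"tx": -0.032,"ty": 0,"tz": 0.047,"twist": 0},
  {"tx": -0.035,"ty": 0,"tz": 0.06,"twist": 0},
  {"tx": -0.038,"ty": 0,"tz": 0.072,"twist": 0},
  {"tx": -0.04,"ty": 0,"tz": 0.078,"twist": 0},
  {"tx": -0.04,"ty": 0,"tz": 0.082,"twist": 0},
])

```text
t: 5.2
eef_pos: [0.6028, 0.0437, 0.131]
ee_rot: [3.142, -0.0, 2.909]
force: [0.3, 0.3, 0.9]
width: 0.0
gripper_force: 0.6
```

Call:
arm_command([
  {"tx": 0,"ty": 0,"tz": 0.002,"twist": 0},
  {"tx": 0,"ty": 0,"tz": 0.004,"twist": 0},
  {"tx": 0,"ty": 0,"tz": 0.004,"twist": 0},
  {"tx": 0,"ty": 0,"tz": 0.006,"twist": 0},
  {"tx": 0,"ty": 0,"tz": 0.006,"twist": 0},
  {"tx": 0,"ty": 0,"tz": 0.008,"twist": 0},
  {"tx": 0,"ty": 0,"tz": 0.008,"twist": 0},
  {"tx": 0,"ty": 0,"tz": 0.008,"twist": 0},
])

```text
t: 5.87
eef_pos: [0.6027, 0.0436, 0.1302]
ee_rot: [3.141, 0.001, 2.91]
force: [-2.3, -0.6, 7.9]
width: 0.0005
gripper_force: 3.9
```

There's 8 N of upward contact at 10 mm above the panel, so the lever is on its stop. I'll lift straight up and back off.

Call:
arm_command([
  {"tx": 0,"ty": 0,"tz": -0.02,"twist": 0},
  {"tx": 0,"ty": 0,"tz": -0.08,"twist": 0},
  {"tx": 0,"ty": 0,"tz": -0.18,"twist": 0},
  {"tx": 0,"ty": 0,"tz": -0.3,"twist": 0},
  {"tx": 0.1,"ty": 0,"tz": -0.4,"twist": 0},
  {"tx": 0.25,"ty": 0,"tz": -0.45,"twist": 0},
  {"tx": 0.4,"ty": 0,"tz": -0.45,"twist": 0},
  {"tx": 0.4,"ty": 0,"tz": -0.45,"twist": 0},
])

```text
t: 6.53
eef_pos: [0.5004, 0.0668, 0.2429]
ee_rot: [3.139, -0.001, 2.909]
force: [0.1, -0.3, -1.2]
width: 0.0006
gripper_force: 0.0
```

Run:
```python
from h import *
a=cv2.resize(grab_frame("scene")[100:320,180:440,::-1],None,fx=2.7,fy=2.7,interpolation=2)
cv2.imwrite("pics/s3.png",a)
s=get_state();print(s["eef_pos"],s["force"],abs(s["qd"]).max())
```

```text
[0.50266106 0.06689566 0.24291331] [0.94884402 0.70910791 0.65733138] 0.06040949485466474
```

View pics/s3.png

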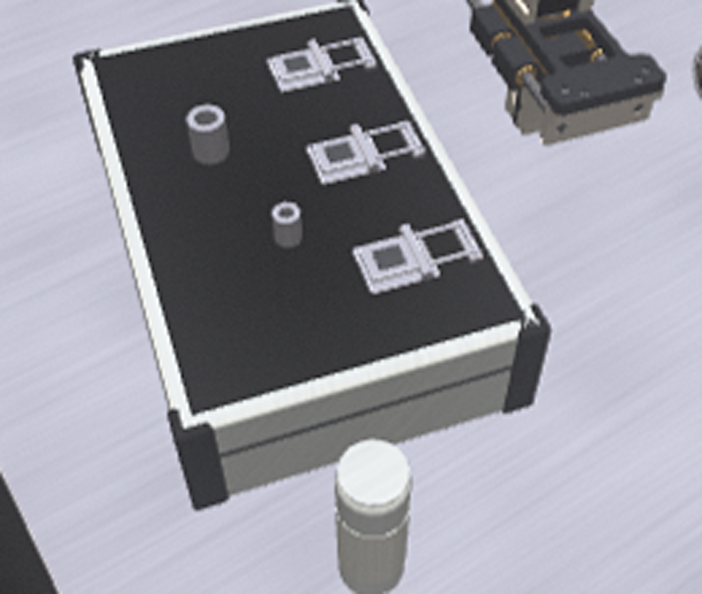

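All three latches now look the same and lie flat; latch1 is at crop (390,260). The sockets and can haven't moved, and the gripper is clear.

```bash
python3 -c "from station import *;print(job_done())"
```

```text
the job is handed in; nothing more can be done
None
```

The standing lever (latch1) is pushed over and lies flat like the other two, the gripper is clear, nothing else was touched, and the job is handed in at about 7 s on the robot's clock.

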